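# Pass a parts bin over a spring stop

### The job

The grey parts bin waits in the metal transfer lane, short of the spring stop. With the fingertips press the stop's long press bar fully down and, while keeping it held down, push the bin over the stop, then on until it is home against the end stop and the spring stop has popped back up behind it. Do not lift or tip the bin, leave everything else on the bench alone, and finish clear of everything.

Things in the scene. Friction and masses are not known exactly. Their poses are not given: they have to be found in the camera images.
- lane: Fixed metal lane. Origin: bench level, under the stop's tongue. +y: the way the bin must be pushed; z up. 110 mm wide (x -55 to 55), y -169 to 143, slick flat deck 45 mm above the bench. Two guide rails along it 6 mm thick: centred x = -45, 22 mm above the deck, and x = 45, 14 mm above it; the bin has 2 mm play each side.
- stop (a joint): Downward travel of the spring stop, m: 0 = up, tongue 14 mm above the deck, blocking the bin; 0.018 = fully down on a hard stop, tongue 4 mm below the deck. Spring 1.6 N to start, 3 N fully down; returns when let go. Tongue: square steel bar, 60 mm across the lane, lane y -5 to 5. A bin over it keeps it down; it pops up once the bin is past.
- press_bar (a point): Centre of the top face of the press bar, a flat steel strip joined to the tongue and moving with it, on the lane's +x side: lane x 52 to 84 mm, lane y -150 to 8 mm, 4 mm thick. Top face 69 mm above the bench when up, 51 mm fully down. Beyond its +y end nothing stands beside the lane.
- tongue_top (a point): Centre of the top of the stop's tongue; 59 mm above the bench when up, 41 mm when down.
- end_stop_face (a point): On the deck, middle of the face of the end stop, a dark steel block across the lane's +y end, 34 mm high; face at lane y = 129 mm. The bin is home when its front wall touches it: bin origin at lane y = 74 mm.
- bin: Loose grey plastic bin packed with small cartons, 80 (x) x 110 (y) x 60 mm high (cartons to 71 mm), about 0.85 kg, standing on the deck, axes along the lane's. Origin: centre of the underside; it starts at lane y -100 to -65 mm.
- push_tab (a point): Centre of the rear (-y) face of the bin's side push tab, an upright plate on the bin's +x side overhanging the press bar: bin x 40 to 78 mm, bin y 10 to 18 mm, 28 to 64 mm above the bin's underside. A finger standing on the press bar behind it meets this face when moved along lane +y.
- tape: roll of clear packing tape lying flat, 90 mm across, 24 mm high; origin centre of underside. Bystander.
- carton: small closed cardboard box 70 x 50 x 45 mm; origin centre of underside. Bystander.
- bearing: steel bearing ring lying flat, 52 mm across, 16 mm high; origin centre of underside. Bystander.
- eraser: black rubber block 50 x 22 x 14 mm; origin centre of underside. Bystander.
- mug: white mug, 80 mm across, 90 mm high; origin centre of underside. Bystander.
- screwdriver: screwdriver lying on the table. Bystander.
- scanner: hand scanner lying on its side, about 165 x 50 x 35 mm. Bystander.
Not all that is in view belongs to the job. Leave any pink or yellow look-alike of the bin alone.

How it is judged (in metres and radians):
On the way, in this order (a step that is already met when the one before it is completed fails the run):
1. the press bar is held down with the bin still short of the stop (value of joint stop above 0.013 m and y of bin in the frame of lane below -0.055 m), for 0.1 s.
2. the bin is slid over the lowered stop (value of joint stop above 0.012 m and y of bin in the frame of lane between -0.045 and 0.04 m), for 0.05 s.
At the end, for the whole second after the job is handed in: The bin stands upright and still on the deck within 5 mm of the end stop, between the guide rails, and the spring stop is up again behind it (joint below 4 mm) (y of bin in the frame of lane between 0.069 and 0.078 m and x of bin in the frame of lane between -0.006 and 0.006 m and z of bin in the frame of lane between 0.041 and 0.049 m and angle between bin's own z axis and vertical below 0.05 rad and value of joint stop below 0.004 m and linear speed of bin below 0.01 m/s); the robot touches nothing.
It fails at once if the bin is lifted more than 10 mm off the deck or tipped more than 7 degrees (z of bin in the frame of lane above 0.055 m or angle between bin's own z axis and vertical above 0.122 rad).
It fails at once if a bystander is moved more than 30 mm (distance of any of tape, carton, bearing, eraser, mug, screwdriver, scanner from where it was at the start of the episode above 0.03 m).
It also fails if it takes over 38 s, if anything falls off the work surface, if the arm or the gripper's body presses on something with over 40 N, if the wrist force passes 120 N, or if a joint passes its speed limit or range.

### The arm

A 7-joint arm with a two-finger parallel gripper is mounted at the origin on the work surface. World frame = base frame: x ahead of the robot, y to its left, z up, the work surface at z = 0. Lengths are in mm, angles in rad, forces in N, time in s.
With the tool pointing down it reaches from about 350 to 900 mm from the base axis. Payload 19.9 kg.
Tool frame: the origin (TCP) lies at the very end of the fingers, on their centre line; the grasp point (between the pads) lies 19 mm behind it; z points along the fingers, x is the direction in which the jaws open and shut, and the axes are right-handed (so a half turn about z gives the same grasp; the last joint's range is limited). The gripper opens to 94 mm and grips with 3 to 60 N. Pads are 16 mm wide; open, the fingers measure 119 mm over their backs; the gripper's body (75 mm by 177 mm) begins 78 mm behind the grasp point.
Start: joints at [1.123, 0.417, -0.01, 1.614, 0.005, 1.111, -0.053], TCP at [246.71, -574.22, 168.425] pointing down, gripper open.
Joint ranges: [-2.81, 2.81], [-0.39, 2.02], [-1.27, 1.25], [0.06, 2.57], [-1.19, 4.33], [0.19, 2], [-2.82, 2.82]. Speed limits (rad/s): [1.89, 1.89, 2.39, 2.39, 3.01, 3.01, 3.01].

### API

Orientations are given as a rotation vector (axis times angle).
In Python, from station import manip, imaging gives the robot as it stands.
- The arm moves only by the tool jog_arm, never from a script. Its argument "deltas" is a list of rows, each a list of 6 numbers: the shift along the tool's x, y, z in cm, then the turn, a rotation vector about the tool's x, y, z in degrees. A call has 1 to 20 rows; each row shifts and turns the commanded pose from where the row before left it, along the tool's axes as they then stand; what a row does not reach is not made up. A row lasts 1/12 s, in which the tool goes at most 41.7 mm and 7.16 degrees, less where a joint would pass 70% of its speed; a pose out of reach is approached as far as the arm can. A call with a gripper value outside its range is refused whole. "jaw" is the gripper's target within -1 to 1 (shut at 1, half-way at 0, fully open at -1), set as the call begins (left out, the last holds). The fingers move at their own pace and stop on an object; "newtons" is the grip in N (left out, the last holds). Time passes only in rows, so rows that do not move let the fingers close. It gives the time, the measured TCP pose, the force and the opening at its end, in the units of the state.
- manip.get_obs(): the state, without advancing time (a new reading comes with each control period).
- imaging.camera(name): name is "scene" or "top" or "wrist"; returns a dict with "color" (420x560x3 uint8, red, green, blue), "fx", "fy", "cx", "cy" (pixels), "R" (3x3) and "t" (3): a world point X has camera coordinates R X + t; the wrist camera has in their place "tool_from_camera" (4x4, takes a point from camera to tool coordinates, whose origin is the TCP and whose axes are the tool frame's). Camera axes: x right, y down, z forward; pixel columns grow to the right and rows downward; lengths in mm; the calibration is good to about 2 mm. The wrist camera is an equidistant fisheye: a pixel r from the principal point sees the ray r / f radians off the axis. A picture is of the moment at which its call begins: read the wrist's pose just before it. There is no depth.
- manip.close_job(): hands the job in, once; it reports no verdict.
The state is a dict: "time_s": time; "joint_pos": joint angles; "joint_velocities": joint speeds; "effort": joint torques, N m; "position": TCP position; "ee_rot": TCP orientation; "force": force on the tool from outside, world axes, zero at the start; "wrist_torque": the same for the moment, N m; "grip_width": finger opening in mm.
Only numpy, scipy, OpenCV 4.12 (cv2) and the standard library are available. Lean on these libraries where they do the work, as an engineer would, in place of code of your own. Each camera call takes 0.05 s, during which the arm holds its last target. There are 200 camera calls.

## Working session

There is one attempt and no reset: what is moved stays moved. The work goes in short steps, Python scripts to look and compute and a tool call to move; the robot and the scene stay as the last step left them, time stands still between calls to the robot, and variables do not carry over. Pictures are saved under pics/ and viewed, about 8 in all and at most 12, crops included, and the job is handed in when it is done.

Besides the shell and the picture viewer there is one more tool, called by a JSON object that holds its "api" and its "payload", one argument or row to a line. jog_arm: Moves the arm, as the interface text tells. Its arguments: {"type":"object","properties":{"deltas":{"type":"array"},"jaw":{"type":"number"},"newtons":{"type":"number"}},"required":["deltas"]}

```bash
ls; mkdir -p pics; python3 - <<'E'
from station import manip, imaging
import cv2,numpy as np,pickle
o=manip.get_obs();print({k:np.round(v,3) for k,v in o.items()})
d={}
for n in("scene","top"):
    c=imaging.camera(n);d[n]=c;cv2.imwrite(f"pics/{n}0.png",c["color"][:,:,::-1]);print(n,{k:np.round(c[k],3).tolist() for k in("fx","fy","cx","cy","R","t")})
pickle.dump(d,open("cam0.pkl","wb"))
E
```

```text
pics
{'time_s': np.float64(0.0), 'joint_pos': array([ 1.124,  0.418, -0.01 ,  1.614,  0.005,  1.111, -0.053]), 'joint_velocities': array([ 0.   , -0.001, -0.   , -0.   , -0.   ,  0.   , -0.001]), 'effort': array([ 1.0000e-03, -8.5125e+01,  6.3900e-01, -4.2598e+01, -4.9000e-02,
        1.9000e-02,  0.0000e+00]), 'position': array([ 246.541, -573.856,  167.841]), 'ee_rot': array([-2.623e+00,  1.728e+00,  2.000e-03]), 'force': array([ 0.367, -0.696,  0.775]), 'wrist_torque': array([-0.02 ,  0.041,  0.031]), 'grip_width': np.float64(93.815)}
scene {'fx': 403.751, 'fy': 403.751, 'cx': 279.526, 'cy': 204.273, 'R': [[0.431, 0.902, -0.019], [0.465, -0.241, -0.852], [-0.773, 0.359, -0.523]], 't': [-232.786, -150.447, 1518.9]}
top {'fx': 468.283, 'fy': 468.283, 'cx': 286.71, 'cy': 206.049, 'R': [[0.014, -1.0, 0.005], [-0.997, -0.014, -0.074], [0.074, -0.004, -0.997]], 't': [-32.082, 494.221, 1281.712]}
```

View pics/scene0.png

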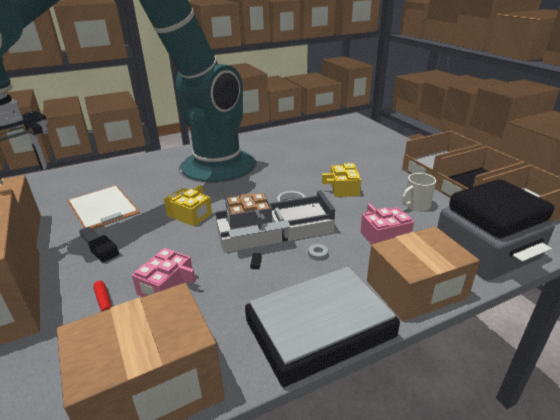

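View pics/top0.png

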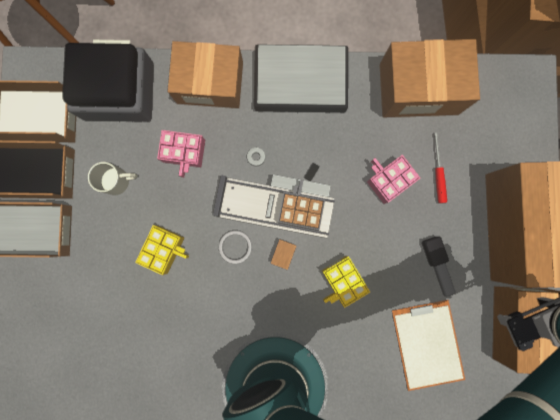

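The candidates are the grey bin at top (302,210) in the metal lane, the pink look-alikes at (180,148) and (395,178), and the yellow ones at (160,250) and (346,282). I choose the grey bin and will check it in one crop.

```bash
python3 - <<'E'
import cv2
a=cv2.imread("pics/top0.png")[160:260,205:350];b=cv2.imread("pics/scene0.png")[180:260,205:345]
a=cv2.resize(a,None,fx=4.0,fy=4.0,interpolation=cv2.INTER_CUBIC)
cv2.imwrite("pics/crop0.png",cv2.resize(a,(797,550)))
E
```

```text
(no output)
```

View pics/crop0.png

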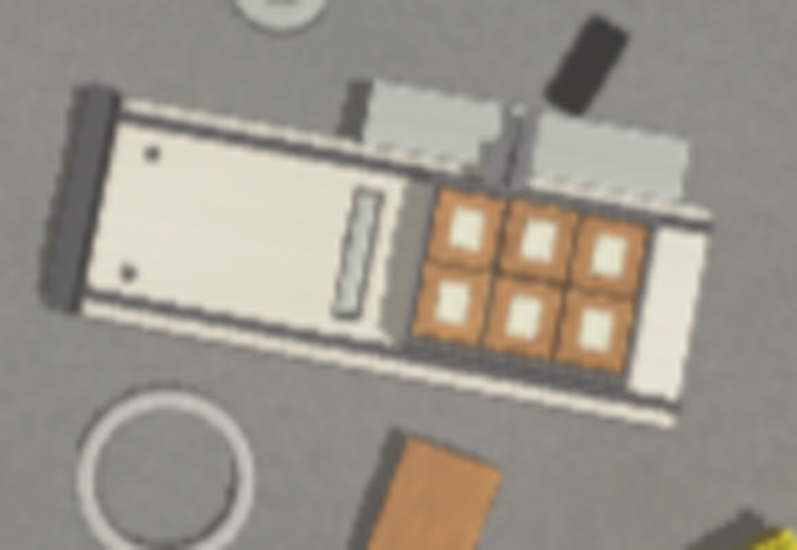

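Crop: the grey bin with brown cartons is centred at crop (532,281). The tongue is at (358,253), the press bar spans (370,80) to (688,140), and the tab is a thin line near (515,145). Next I fit the pose from these points.

```bash
cat > h.py <<'E'
import numpy as np,pickle
from scipy.spatial.transform import Rotation as Ro
def ray(c,u,v,z):
    d=c["R"].T@np.array([(u-c["cx"])/c["fx"],(v-c["cy"])/c["fy"],1]);o=-c["R"].T@c["t"]
    return (o+d*(z-o[2])/d[2])[:2]
def lane2w(P,x,y):
    t=P[2];return np.array([P[0]+np.cos(t)*x-np.sin(t)*y,P[1]+np.sin(t)*x+np.cos(t)*y])
def moves(P,x,y,z,o):  # needed tool-frame shift (cm) and turn (deg) to lane point, jaws along lane x
    R=Ro.from_rotvec(o["ee_rot"]);p=np.r_[lane2w(P,x,y),z]
    T=Ro.from_matrix(np.array([[np.cos(P[2]),np.sin(P[2]),0],[np.sin(P[2]),-np.cos(P[2]),0],[0,0,-1]]))
    return R.inv().apply(p-o["position"])/10,np.degrees((R.inv()*T).as_rotvec()),T.inv().apply(p-o["position"])/10
E
python3 - <<'E'
from h import *
from scipy.optimize import least_squares
from station import manip
c=pickle.load(open("cam0.pkl","rb"))["top"]
f=lambda a,b,z:ray(c,204.5+a/5.497,159.5+b/5.5,z)
pts=[(358,253,59,0,0),(370,80,69,84,8),(688,140,69,84,-150),(712,212,59,48,-169),(673,425,67,-48,-169),(683,200,69,52,-150)]
W=np.array([f(a,b,z) for a,b,z,_,_ in pts]);L=np.array([p[3:] for p in pts])
r=lambda P:np.ravel([lane2w(P,*l)-w for l,w in zip(L,W)])
s=least_squares(r,[600,0,-.19]);P=s.x;print(P,np.round(s.fun.reshape(-1,2),1))
pickle.dump(P,open("P.pkl","wb"))
inv=lambda w:Ro.from_euler('z',-P[2]).apply(np.r_[w-P[:2],0])[:2]
print("bin",[inv(f(a,b,116)) for a,b in [(440,188),(650,225),(627,373),(413,335),(532,281)]],"tab",inv(f(516,105,109)))
print(moves(P,68,-115,120,manip.get_obs()))
E
```

```text
[ 4.92684120e+02  2.23260492e+01 -1.74755949e-01] [[ 0.2  1.4]
 [ 0.5 -0.5]
 [ 0.2 -0.7]
 [-4.4 -0.2]
 [ 5.5 -2.6]
 [-1.9  2.6]]
bin [array([ 33.26748984, -35.90174419]), array([  34.64394902, -135.6109168 ]), array([ -35.3399543 , -137.64627126]), array([-36.64565138, -36.44785024]), array([ -1.48161049, -86.25447754])] tab [ 79.32092062 -63.61896339]
(array([-31.71591543, -45.52924028,   4.82123302]), array([-2.55431710e-02,  5.68561392e-02, -5.67363965e+01]), array([ 20.67058114, -51.49584725,   4.79166901]))
```

{"api": "jog_arm", "payload": {
  "deltas": [
    [-2.75,-1.2,-0.2,0,0,0],
    [-2.75,-1.2,-0.2,0,0,0],
    [-2.75,-1.2,-0.2,0,0,0],
    [-2.75,-1.2,-0.2,0,0,0],
    [-2.75,-1.2,-0.2,0,0,0],
    [-1.28,-2.82,0,0,0,0],
    [-1.28,-2.82,0,0,0,0],
    [-1.28,-2.82,0,0,0,0],
    [-1.28,-2.82,0,0,0,0],
    [-1.28,-2.82,0,0,0,0],
    [-1.28,-2.82,0,0,0,0],
    [-1.28,-2.82,0,0,0,0],
    [-1.28,-2.82,0,0,0,0],
    [-1.28,-2.82,0,0,0,0],
    [-1.28,-2.82,0,0,0,0],
    [-1.28,-2.82,0,0,0,0],
    [-1.28,-2.82,0,0,0,0],
    [-1.28,-2.82,0,0,0,0],
    [-1.28,-2.82,0,0,0,0]
  ],
  "jaw": 1,
  "newtons": 20
}}

```text
time_s: 1.68
position: [540.2, -102.5, 178.2]
ee_rot: [2.623, -1.728, -0.001]
force: [0.5, -0.6, 0.5]
grip_width: 0.4
```

{"api": "jog_arm", "payload": {
  "deltas": [
    [0,0,0,0,0,-7.1],
    [0,0,0,0,0,-7.1],
    [0,0,0,0,0,-7.1],
    [0,0,0,0,0,-7.1],
    [0,0,0,0,0,-7.1],
    [0,0,0,0,0,-7.1],
    [0,0,0,0,0,-7.1],
    [0,0,0,0,0,-7.0],
    [0,0,0,0,0,0],
    [0,0,0,0,0,0]
  ]
}}

```text
time_s: 2.52
position: [539.4, -103.8, 178.2]
ee_rot: [-3.129, 0.282, 0.001]
force: [-0.1, -0.4, 0.1]
grip_width: 0.6
```

```bash
cat > look.py <<'E'
import sys;from h import *
from station import manip,imaging
import cv2
n=sys.argv[1];o=manip.get_obs();c=imaging.camera("wrist");cv2.imwrite(f"pics/w{n}.png",c["color"][:,:,::-1])
pickle.dump((o,c),open(f"w{n}.pkl","wb"));P=pickle.load(open("P.pkl","rb"))
print(o["time_s"],o["position"],o["force"],o["grip_width"],c["fx"],c["cx"],c["cy"],np.round(c["tool_from_camera"],2).tolist())
print([np.round(a,2) for a in moves(P,68,-115,120,o)])
E
python3 look.py 1
```

```text
2.5167 [ 539.37843831 -103.83578408  178.22965977] [-0.1323426  -0.40501664  0.10263988] 0.58512404286541 325.19226210127806 279.0630794476784 206.56390578030272 [[1.0, -0.0, 0.0, 1.65], [0.0, 0.97, 0.26, -75.89], [-0.0, -0.26, 0.97, -216.42], [0.0, 0.0, 0.0, 1.0]]
[array([ 0.01, -0.11,  5.82]), array([-0.01,  0.03, -0.28]), array([ 0.01, -0.11,  5.82])]
```

View pics/w1.png

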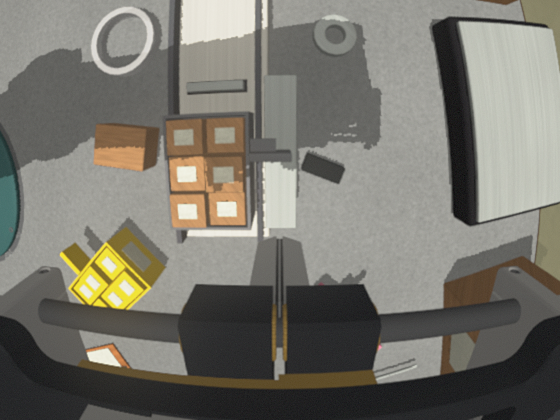

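The wrist view shows the bar from (264–296,75) to (262–298,229). The tab's rear edge is near (291,160) and the tongue is at (216,86).

```bash
python3 - <<'E'
from h import *
o,c=pickle.load(open("w1.pkl","rb"));P=pickle.load(open("P.pkl","rb"))
R=Ro.from_rotvec(o["ee_rot"]).as_matrix();M=np.array(c["tool_from_camera"])
def f(u,v,z):
    q=np.array([u-c["cx"],v-c["cy"]]);r=np.hypot(*q);a=r/c["fx"]
    d=R@M[:3,:3]@np.r_[q/r*np.sin(a),np.cos(a)];p=R@M[:3,3]+o["position"]
    w=(p+d*(z-p[2])/d[2])[:2]
    return np.round(Ro.from_euler('z',-P[2]).apply(np.r_[w-P[:2],0])[:2],1)
for n,u,v,z in [("bar84,8",296,75,69),("bar52,8",264,75,69),("bar84,-150",298,229,69),("bar",263,227,69),("tongue",216,81,59),("tongueL",187,87,59),("tongueR",246,84,59),("tabrear top",291,160,109),("tabfront",275,139,109),("tab alt",291,150,109),("binrear L",170,229,105),("binrear R",252,228,105),("binfront",165,115,105),("binfrontR",252,112,105)]: print(n,f(u,v,z))
E
python3 -c "
import cv2
a=cv2.imread('pics/w1.png')[65:245,155:335];cv2.imwrite('pics/w1c.png',cv2.resize(a,(590,590),interpolation=cv2.INTER_CUBIC))"
```

```text
bar84,8 [87.2  5.8]
bar52,8 [55.6  5.9]
bar84,-150 [  89.8 -153.1]
bar [  52.7 -150.7]
tongue [5.7 2.8]
tongueL [-25.4  -1.6]
tongueR [36.8 -1.7]
tabrear top [ 80.6 -75.1]
tabfront [ 66.6 -56.4]
tab alt [ 80.6 -66.2]
binrear L [ -37.1 -140.9]
binrear R [  44.2 -139.5]
binfront [-34.2 -31.3]
binfrontR [ 46.4 -32.3]
```

View pics/w1c.png

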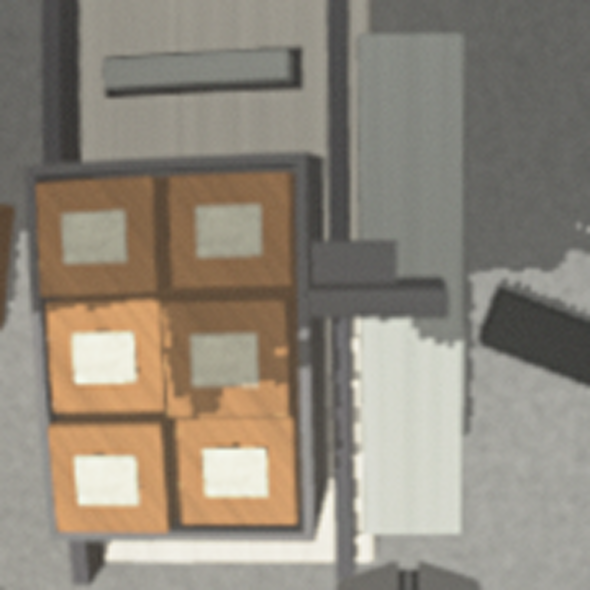

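{"api": "jog_arm", "payload": {
  "deltas": [
    [0.3,-0.6,2.1,0,0,-0.3],
    [0,0,2.1,0,0,0],
    [0,0,2.1,0,0,0],
    [0,0,2.0,0,0,0],
    [0,0,1.5,0,0,0],
    [0,0,0.5,0,0,0],
    [0,0,0.5,0,0,0],
    [0,0,0.5,0,0,0],
    [0,0,0.5,0,0,0],
    [0,0,0,0,0,0],
    [0,0,0,0,0,0]
  ]
}}

```text
time_s: 3.48
position: [543.7, -98.3, 60.7]
ee_rot: [3.13, -0.268, 0.0]
force: [-0.7, 0.0, -0.1]
grip_width: 0.5
```

```bash
python3 look.py 2; python3 - <<'E'
from station import imaging
import cv2
a=cv2.imread('pics/w2.png')[40:300,140:400]
c=imaging.camera("scene")["color"][:,:,::-1][180:260,205:345]
cv2.imwrite('pics/w2c.png',cv2.hconcat([cv2.resize(a,(400,400),interpolation=2),cv2.copyMakeBorder(cv2.resize(c,(400,229),interpolation=2),0,171,0,0,0)]))
E
```

```text
3.4833 [543.7179408  -98.32941063  60.69626125] [-0.67007075  0.01708921 -0.10589426] 0.4890268589847715 325.19226210127806 279.0630794476784 206.56390578030272 [[1.0, -0.0, 0.0, 1.65], [0.0, 0.97, 0.26, -75.87], [-0.0, -0.26, 0.97, -216.42], [0.0, 0.0, 0.0, 1.0]]
[array([-0.32,  0.5 , -5.93]), array([-0.  , -0.01,  0.24]), array([-0.32,  0.51, -5.93])]
```

View pics/w2c.png

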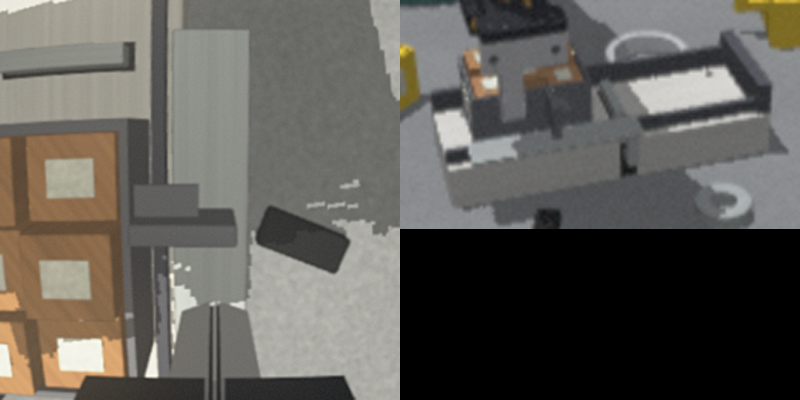

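```bash
python3 - <<'E'
from h import *
c=pickle.load(open("cam0.pkl","rb"))["scene"];P=pickle.load(open("P.pkl","rb"))
def pr(X):
    q=c["R"]@X+c["t"];u=q[:2]/q[2]*c["fx"]+[c["cx"],c["cy"]];return np.round((u-[205,180])*[400/140,229/80]+[400,0])
print("tcp",pr(np.array([543.7,-98.3,60.7])))
for z in(69,60,51):print(z,[pr(np.r_[lane2w(P,x,y),z]) for x,y in((52,8),(84,8),(84,-150),(52,-150),(70,-110))])
E
```

```text
tcp [514. 153.]
69 [array([635., 112.]), array([645., 131.]), array([472., 161.]), array([466., 141.]), array([513., 144.])]
60 [array([635., 120.]), array([645., 139.]), array([473., 169.]), array([467., 149.]), array([514., 153.])]
51 [array([635., 128.]), array([645., 147.]), array([473., 178.]), array([467., 157.]), array([515., 161.])]
```

```bash
python3 - <<'E'
from station import imaging
import cv2
c=imaging.camera("scene")["color"][:,:,::-1];cv2.imwrite("pics/s2.png",c)
cv2.imwrite('pics/s2c.png',cv2.resize(c[185:255,210:310],(800,560),interpolation=2))
E
```

```text
(no output)
```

View pics/s2c.png

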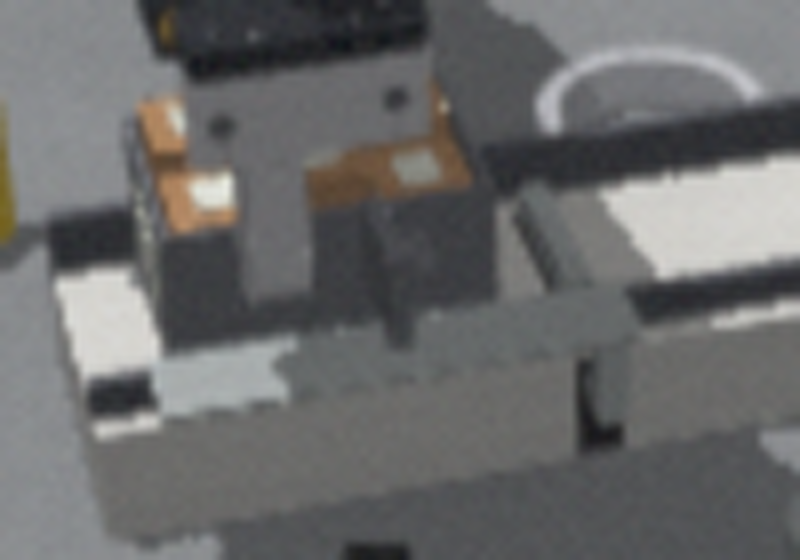

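```bash
python3 - <<'E'
from h import *
import cv2
o,c=pickle.load(open("w2.pkl","rb"));M=np.linalg.inv(np.array(c["tool_from_camera"]))
for p in [(0,0,0),(12,-8,0),(0,-8,-15),(12,-8,-30),(0,-8,-40)]:
    q=M[:3,:3]@p+M[:3,3];a=np.arctan2(np.hypot(*q[:2]),q[2]);print(p,np.array([c["cx"],c["cy"]])+q[:2]/np.hypot(*q[:2])*a*c["fx"])
a=cv2.imread("pics/scene0.png",0);b=cv2.imread("pics/s2.png",0)
for n,(y0,y1,x0,x1) in {"barend":(210,245,262,292),"tongue":(203,222,270,288)}.items():
    A=a[y0:y1,x0:x1].astype(float);B=b[y0:y1,x0:x1].astype(float)
    print(n,cv2.phaseCorrelate(cv2.Laplacian(A,6),cv2.Laplacian(B,6)))
cv2.imwrite("pics/cmp.png",cv2.resize(cv2.hconcat([cv2.imread("pics/scene0.png")[190:260,215:305],cv2.imread("pics/s2.png")[190:260,215:305]]),(800,311),interpolation=2))
E
```

```text
(0, 0, 0) [276.39917918 230.23384536]
(12, -8, 0) [293.56838137 219.39097845]
(0, -8, -15) [276.2130072  226.27579678]
(12, -8, -30) [295.71331923 234.09372574]
(0, -8, -40) [275.90272481 240.01357175]
barend ((0.3417197442507316, -0.15051620921947872), 0.6740975149069701)
tongue ((0.4688415149432483, -0.2441161466083841), 0.4450632342512878)
```

View pics/cmp.png

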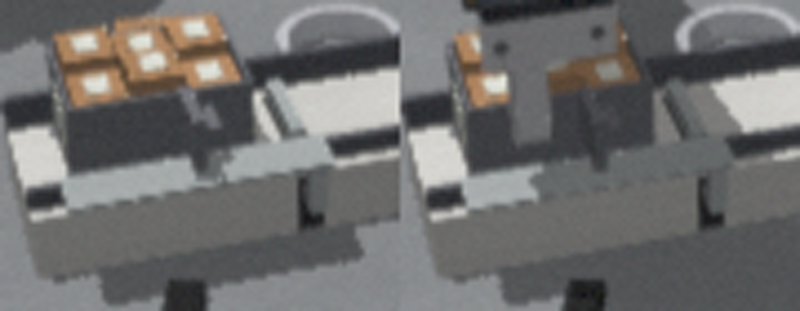

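The finger sits over the bar, but the bar has not moved and the tip looks about 30 mm higher than reported. I will descend in small steps and watch the force.

{"api": "jog_arm", "payload": {
  "deltas": [
    [0,0,0.7,0,0,0],
    [0,0,0.7,0,0,0],
    [0,0,0.4,0,0,0],
    [0,0,0,0,0,0]
  ]
}}

```text
time_s: 3.97
position: [542.8, -98.2, 41.2]
ee_rot: [-3.13, 0.267, 0.003]
force: [-0.1, -0.4, 0.4]
grip_width: 0.7
```

{"api": "jog_arm", "payload": {
  "deltas": [
    [0,0,0.4,0,0,0],
    [0,0,0.4,0,0,0],
    [0,0,0,0,0,0]
  ]
}}

```text
time_s: 4.22
position: [543.2, -98.3, 33.7]
ee_rot: [-3.13, 0.267, 0.001]
force: [-0.7, 1.3, -0.7]
grip_width: 0.4
```

{"api": "jog_arm", "payload": {
  "deltas": [
    [0,0,0.4,0,0,0],
    [0,0,0,0,0,0]
  ]
}}

```text
time_s: 4.38
position: [543.5, -98.3, 30.0]
ee_rot: [-3.13, 0.267, 0.0]
force: [0.1, -0.3, 2.1]
grip_width: 0.3
```

{"api": "jog_arm", "payload": {
  "deltas": [
    [0,0,0.5,0,0,0],
    [0,0,0.5,0,0,0],
    [0,0,0,0,0,0]
  ]
}}

```text
time_s: 4.63
position: [543.4, -98.3, 19.6]
ee_rot: [-3.13, 0.267, 0.001]
force: [1.0, -0.5, 2.5]
grip_width: 0.7
```

{"api": "jog_arm", "payload": {
  "deltas": [
    [0,0,0.2,0,0,0],
    [0,0,0.2,0,0,0],
    [0,0,0,0,0,0]
  ]
}}

```text
time_s: 4.88
position: [543.5, -98.3, 16.1]
ee_rot: [-3.13, 0.267, 0.0]
force: [-0.9, 0.6, 2.8]
grip_width: 0.4
```

{"api": "jog_arm", "payload": {
  "deltas": [
    [0,0,0.2,0,0,0],
    [0,0,0,0,0,0]
  ]
}}

```text
time_s: 5.05
position: [543.6, -98.3, 14.3]
ee_rot: [-3.13, 0.267, 0.0]
force: [-0.3, 0.3, 3.2]
grip_width: 0.5
```

{"api": "jog_arm", "payload": {
  "deltas": [
    [0,0,0.1,0,0,0],
    [0,0,0.1,0,0,0],
    [0,0,0,0,0,0]
  ]
}}

```text
time_s: 5.3
position: [543.9, -98.5, 13.6]
ee_rot: [3.13, -0.267, 0.001]
force: [-8.6, -0.6, 29.0]
grip_width: 0.4
```

```bash
python3 look.py 3|tail -1; python3 - <<'E'
from station import imaging
import cv2
c=imaging.camera("scene")["color"][:,:,::-1];cv2.imwrite("pics/s3.png",c)
a=cv2.imread('pics/w3.png')[20:300,140:420]
cv2.imwrite('pics/c3.png',cv2.hconcat([cv2.resize(a,(390,390),interpolation=2),cv2.resize(c[180:260,215:297],(400,390),interpolation=2)]))
E
```

```text
[array([ -0.34,   0.5 , -10.64]), array([ 0.04, -0.03,  0.26]), array([ -0.34,   0.5 , -10.64])]
```

View pics/c3.png

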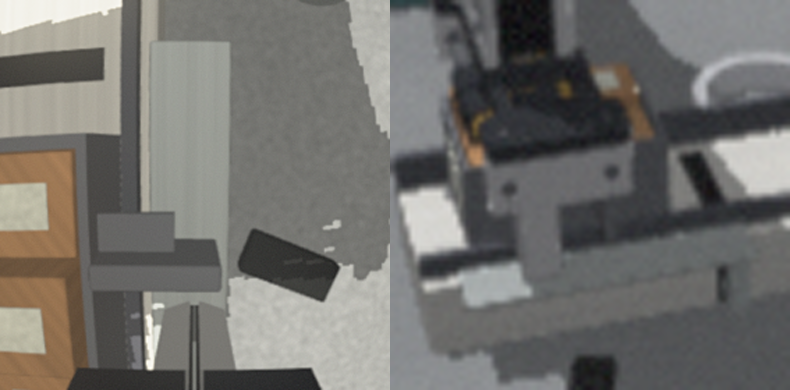

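The tongue is down (dark slot) and the jump to 29 N is the hard stop. The tip is centred on the bar behind the tab. I ease off slightly and start the push.

{"api": "jog_arm", "payload": {
  "deltas": [
    [0,0,-0.08,0,0,0],
    [0,0,0,0,0,0],
    [0,-0.4,0,0,0,0],
    [0,-0.4,0,0,0,0],
    [0,-0.4,0,0,0,0],
    [0,0,0,0,0,0]
  ]
}}

```text
time_s: 5.9
position: [546.6, -86.8, 14.1]
ee_rot: [3.129, -0.267, 0.003]
force: [0.1, -2.1, 12.2]
grip_width: 0.1
```

{"api": "jog_arm", "payload": {
  "deltas": [
    [0,-0.4,0,0,0,0],
    [0,-0.4,0,0,0,0],
    [0,-0.4,0,0,0,0],
    [0,-0.5,0,0,0,0],
    [0,-0.5,0,0,0,0],
    [0,-0.5,0,0,0,0],
    [0,-0.5,0,0,0,0],
    [0,-0.5,0,0,0,0]
  ]
}}

```text
time_s: 6.57
position: [552.6, -52.4, 14.1]
ee_rot: [3.127, -0.27, 0.002]
force: [-1.5, -13.5, 16.0]
grip_width: 0.5
```

{"api": "jog_arm", "payload": {
  "deltas": [
    [0,-0.5,0,0,0,0],
    [0,-0.5,0,0,0,0],
    [0,-0.5,0,0,0,0],
    [0,-0.5,0,0,0,0]
  ]
}}

```text
time_s: 6.9
position: [556.1, -32.8, 14.1]
ee_rot: [3.127, -0.27, 0.003]
force: [-1.4, -14.4, 14.8]
grip_width: 0.5
```

```bash
python3 look.py 4|head -1|cut -c1-130; python3 - <<'E'
from station import imaging
import cv2
c=imaging.camera("scene")["color"][:,:,::-1];cv2.imwrite("pics/s4.png",c)
a=cv2.imread('pics/w4.png')[20:300,140:420]
cv2.imwrite('pics/c4.png',cv2.hconcat([cv2.resize(a,(390,390),interpolation=2),cv2.resize(c[180:260,215:297],(400,390),interpolation=2)]))
E
```

```text
6.9 [556.09417243 -32.79619142  14.11560704] [ -1.39171805 -14.40505053  14.81586139] 0.5283249493784139 325.19226210127806 279.06
```

View pics/c4.png

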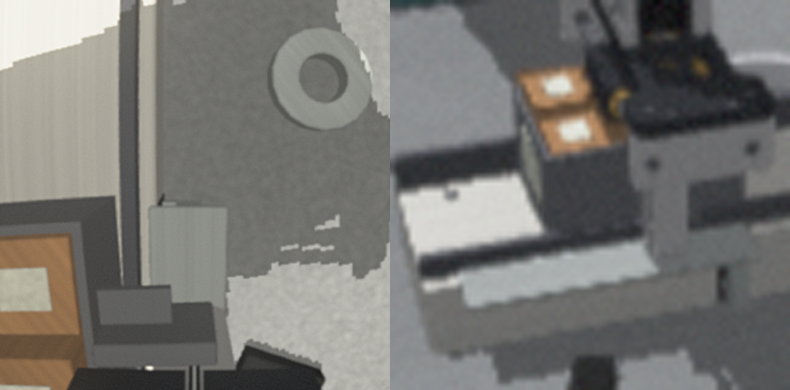

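The bin is moving with the finger, level, and is over the lowered tongue. About 119 mm remain.

{"api": "jog_arm", "payload": {
  "deltas": [
    [0,-0.5,0,0,0,0],
    [0,-0.5,0,0,0,0],
    [0,-0.5,0,0,0,0],
    [0,-0.5,0,0,0,0],
    [0,-0.5,0,0,0,0],
    [0,-0.5,0,0,0,0],
    [0,-0.5,0,0,0,0],
    [0,-0.5,0,0,0,0],
    [0,-0.5,0,0,0,0],
    [0,-0.5,0,0,0,0]
  ]
}}

```text
time_s: 7.83
position: [564.7, 16.3, 14.1]
ee_rot: [3.127, -0.27, 0.003]
force: [-0.1, -14.1, 15.6]
grip_width: 0.4
```

{"api": "jog_arm", "payload": {
  "deltas": [
    [0,-0.5,0,0,0,0],
    [0,-0.5,0,0,0,0],
    [0,-0.5,0,0,0,0],
    [0,-0.5,0,0,0,0],
    [0,-0.5,0,0,0,0],
    [0,-0.5,0,0,0,0],
    [0,-0.5,0,0,0,0],
    [0,-0.5,0,0,0,0],
    [0,-0.5,0,0,0,0],
    [0,-0.5,0,0,0,0]
  ]
}}

```text
time_s: 8.67
position: [573.5, 66.0, 13.9]
ee_rot: [3.128, -0.27, 0.003]
force: [3.4, -12.9, 9.8]
grip_width: 0.4
```

{"api": "jog_arm", "payload": {
  "deltas": [
    [0,-0.3,0,0,0,0],
    [0,-0.3,0,0,0,0],
    [0,-0.2,0,0,0,0]
  ]
}}

```text
time_s: 8.92
position: [574.8, 73.9, 13.8]
ee_rot: [3.128, -0.27, 0.003]
force: [2.9, -13.4, 9.2]
grip_width: 0.4
```

{"api": "jog_arm", "payload": {
  "deltas": [
    [0,-0.2,0,0,0,0],
    [0,-0.2,0,0,0,0],
    [0,-0.2,0,0,0,0]
  ]
}}

```text
time_s: 9.17
position: [575.8, 79.5, 13.7]
ee_rot: [3.128, -0.27, 0.003]
force: [3.0, -13.7, 9.2]
grip_width: 0.7
```

{"api": "jog_arm", "payload": {
  "deltas": [
    [0,-0.15,0,0,0,0],
    [0,-0.15,0,0,0,0],
    [0,0,0,0,0,0]
  ]
}}

```text
time_s: 9.42
position: [576.3, 82.6, 13.8]
ee_rot: [3.128, -0.27, 0.003]
force: [3.7, -11.5, 8.6]
grip_width: 0.1
```

{"api": "jog_arm", "payload": {
  "deltas": [
    [0,-0.1,0,0,0,0],
    [0,0,0,0,0,0]
  ]
}}

```text
time_s: 9.58
position: [576.3, 82.5, 13.7]
ee_rot: [3.126, -0.271, 0.002]
force: [1.0, -16.5, 11.0]
grip_width: 0.2
```

{"api": "jog_arm", "payload": {
  "deltas": [
    [0,-0.1,0,0,0,0],
    [0,0,0,0,0,0]
  ]
}}

```text
time_s: 9.75
position: [576.3, 82.5, 13.7]
ee_rot: [3.125, -0.272, 0.002]
force: [0.3, -22.1, 14.2]
grip_width: 0.5
```

```bash
python3 look.py 5|head -1|cut -c1-130; python3 - <<'E'
from station import imaging
import cv2
c=imaging.camera("scene")["color"][:,:,::-1]
t=imaging.camera("top")["color"][:,:,::-1]
cv2.imwrite("pics/s5.png",c);cv2.imwrite("pics/t5.png",t)
cv2.imwrite('pics/c5.png',cv2.hconcat([cv2.resize(t[160:250,205:305],(400,390),interpolation=2),cv2.resize(c[170:255,230:335],(400,390),interpolation=2)]))
E
```

```text
9.75 [576.27110556  82.53432594  13.74039378] [  0.2576498  -22.11702558  14.22232284] 0.4540032455632701 325.19226210127806 279.0
```

View pics/c5.png

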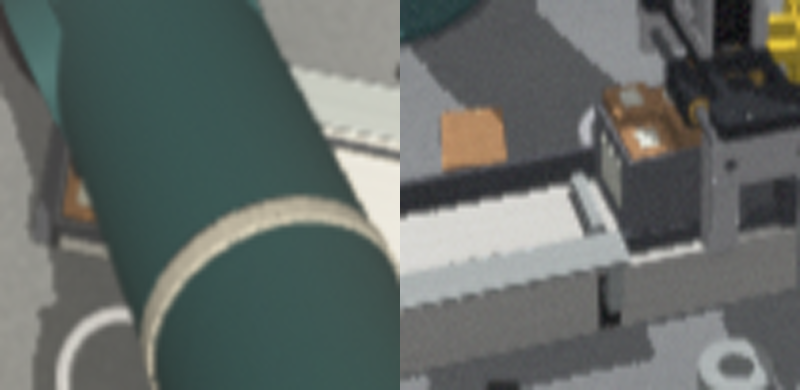

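The stop is up behind the bin, and the bin has stalled with the force rising, so it is home. I back off 20 mm, then rise.

{"api": "jog_arm", "payload": {
  "deltas": [
    [0,0.2,0,0,0,0],
    [0,0.3,0,0,0,0],
    [0,0.5,0,0,0,0],
    [0,0.5,0,0,0,0],
    [0,0.5,0,0,0,0],
    [0,0,-1.0,0,0,0],
    [0,0,-2.5,0,0,0],
    [0,0,-3,0,0,0],
    [0,0,-3,0,0,0],
    [0,0,-3,0,0,0],
    [0,0,-3,0,0,0],
    [0,0,-3,0,0,0],
    [1.5,3,-1,0,0,0],
    [1.5,3,0,0,0,0],
    [1.5,3,0,0,0,0],
    [1.5,3,0,0,0,0],
    [0,0,0,0,0,0],
    [0,0,0,0,0,0]
  ]
}}

```text
time_s: 11.4
position: [610.8, -62.8, 208.5]
ee_rot: [-3.13, 0.271, 0.0]
force: [0.3, 1.0, 0.1]
grip_width: 0.8
```

```bash
python3 look.py 6|head -1|cut -c1-130; python3 - <<'E'
from station import imaging
import cv2
c=imaging.camera("scene")["color"][:,:,::-1]
w=cv2.imread("pics/w6.png")
cv2.imwrite("pics/s6.png",c)
cv2.imwrite('pics/c6.png',cv2.hconcat([cv2.resize(w,(420,315)),cv2.resize(c[165:255,225:335],(380,315),interpolation=2)]))
E
```

```text
11.4 [610.78949275 -62.78450293 208.4951001 ] [0.25243184 0.97343877 0.14549188] 0.7744828323646841 325.19226210127806 279.0630794
```

View pics/c6.png

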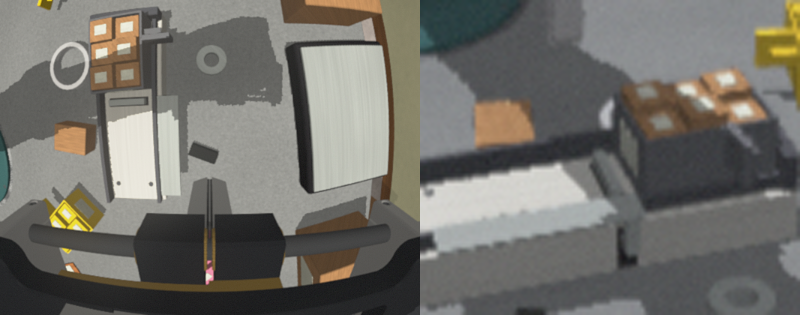

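The bin sits square against the end stop, the tongue and bar are up behind it, and the arm is clear. I'm handing in.

```bash
python3 -c "
from station import manip;print(manip.close_job())"
```

```text
the job is handed in; nothing more can be done
None
```

I pressed the bar down to its hard stop with the closed fingertips and slid the bin over the lowered tongue by its tab. I then pushed it on against the end stop, backed off, rose clear and handed the job in at about 11.4 s.

**Final checks:**
- **Bin home:** it stalled with the push force rising from about 12 N to 22 N while the tool did not advance. From the tool position I put its origin at about lane y 72 mm, within the 69–78 mm window.
- **Pictures:** in the last wrist and scene views the bin stands square against the end stop. The tongue and press bar are up behind it, and the bystanders in view look where they were.
- **Arm clear:** the tool was at 208 mm with a force of about 1 N or less.

**Disagreements:**
- **Fingertip height:** the closed fingertips ended about 35 mm short of the stated TCP, so I found the bar by force. The force peaked at 29 N on the hard stop, and I eased it to about 12 N before pushing.
- **Lane position:** the top and wrist cameras differed by about 4 mm across the lane, so I aimed between them.
- **Not measured:** I judged the bin's last few millimetres and the stop being up from the stall and the pictures, not from a direct reading.

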